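Fold the ready egg mould shut with the fingertips

ROBOT

A 6-joint arm with a two-finger parallel gripper is mounted at the origin on a cart in front of the work surface, level with it; the furniture and walls round the work are solid. World frame = base frame: x ahead of the robot, y to its left, z up, the work surface at z = 0. Lengths are in mm, angles in degrees, forces in N, time in s.
With the tool pointing down it reaches from about 275 to 775 mm from the base axis. Payload 14.6 kg.
Tool frame: the origin (TCP) lies between the finger pads; the fingertips stand 11 mm ahead of it and the grasp point (between the pads) lies 8 mm behind it; x points along the fingers, z is the direction in which the jaws open and shut, and the axes are right-handed (so a half turn about x gives the same grasp; the last joint's range is limited). The gripper opens to 85 mm and grips with 20 to 120 N. Pads are 22 mm wide; open, the fingers measure 114 mm over their backs; the gripper's body (76 mm by 85 mm) begins 54 mm behind the grasp point. The pads swing forward as they close: fully open they stand 13 mm farther back than shut.
Start: joints at [-75.991, 15.075, -2.767, 72.158, 0, 81.102], TCP at [204.342, -483.604, 242.278] pointing down, gripper open.
Joint ranges: [-151.79, 151.79], [-50.71, 97.33], [-67.44, 78.34], [-121.81, 120.89], [-77.56, 73.72], [-180, 180]. Speed limits (degrees/s): [108.29, 108.29, 147.25, 159.86, 180, 180].

INTERFACE

Orientations are given as [roll, pitch, yaw] about the fixed x, y, z axes, in that order (R = Rz(yaw) Ry(pitch) Rx(roll)).
In Python, from station import sensors, optics, arm, spotter gives the robot as it stands. The module is installed in compiled form; this text tells all that it offers.
- The arm moves only by the tool play_rows, never from a script. Its argument "motion" is a list that holds one entry, the list of rows, each a list of 6 numbers: the shift along the tool's x, y, z in cm, then the turn, a rotation vector about the tool's x, y, z in rad. A call has 1 to 20 rows; each row shifts and turns the commanded pose from where the row before left it, along the tool's axes as they then stand; what a row does not reach is not made up. A row lasts 1/8 s, in which the tool goes at most 62.5 mm and 10.7 degrees, less where a joint would pass 70% of its speed; a pose out of reach is approached as far as the arm can. A call is refused whole if a number of a shift passes 6.25 or a number of a turn 0.188, either way. A call with a gripper value outside its range is refused whole. "claw" is the gripper command: -1 is fully open, 1 is shut, values between are in proportion, set as the call begins (left out, the last holds). The fingers move at their own pace and stop on an object; "squeeze" is the grip in N (left out, the last holds). Time passes only in rows, so rows that do not move let the fingers close. It gives the time, the measured TCP pose, the force and the opening at its end, in the units of the state.
- sensors.sense(): the state, without advancing time (a new reading comes with each control period).
- optics.read_camera(name): name is "scene" or "top" or "wrist"; returns a dict with "image" (420x560x3 uint8, red, green, blue), "mtx" (3x3 intrinsics, pixels), "world_to_cam" (4x4, takes a point from world to camera coordinates). Camera axes: x right, y down, z forward; pixel columns grow to the right and rows downward; lengths in mm; the calibration is good to about 2 mm. The wrist camera is an equidistant fisheye: a pixel r from the principal point sees the ray r / f radians off the axis. A picture is of the moment at which its call begins. There is no depth.
- arm.job_done(): hands the job in, once; it reports no verdict.
Trained networks look in the newest picture that a camera, given by its name, has taken for a name from the list of things; names that differ only in an ending like _2 or _b are one class to them, and where a whole thing is asked for, a point or a joint stands for the part that bears it (a point fixed in the world has none). Each returns a list of dicts, best first, with "score" (0 to 1); they miss things now and then, are a little off and sometimes report something else, mostly with a low value. They report only what shows in the picture. A call takes as long as a camera call.
- spotter.spot_in(thing, camera): "centre" ([column, row] in pixels, amid what is visible of it).
- spotter.regions_of(thing, camera): "mask" (420x560 bool, what is visible of it) and "centre" ([column, row] in pixels, amid what is visible of it).
The state is a dict: "time_s": time; "q": joint angles; "joint_velocities": joint speeds; "joint_efforts": joint torques, N m; "eef_pos": TCP position; "tool_rot": TCP orientation; "wrist_force": force on the tool from outside, world axes, zero at the start; "wrist_torque": the same for the moment, N m; "width": finger opening in mm.
Only numpy, scipy, OpenCV 4.12 (cv2) and the standard library are available. Lean on these libraries where they do the work, as an engineer would, in place of code of your own. Each camera call takes 0.05 s, during which the arm holds its last target.

TASK

The chocolate in the book mould that has the gold-banded pot in front of it is ready to be joined; those with the red- and white-banded pots are not. With the fingertips only, swing the raised upper half of the gold-pot mould over without slamming it, press it gently fully shut with the fingertips on top of it right at its front tab, and draw away. Do not lift or drag that mould, and leave the other moulds standing open as they are and all the pots where they are.

Things in the scene. Friction and masses are not known exactly. Their poses are not given: they have to be found in the camera images.
- gold_mould: white hinged two-part egg mould, 127 deep (x) x 161 wide (y), halves 22 mm thick, 45 mm high when shut, 0.8 kg, loose, standing open; a small gold-banded pot stands in front of it. Origin: centre of the underside; its x axis points from the front edge to the hinge, z up. Hinge axis along y at x = +60, z = +22 mm. This is the one to shut.
- gold_mould_upper (a joint): hinge of the upper half of the mould with the gold pot: 0 = shut flat, grows as it opens, 1.57 = upright, 1.92 = stop, leaning back beyond the hinge. Starts at 1.35 to 1.88. Stiff: the half stays at any angle it is left; about 0.06 to 0.3 N m turns it; rigid when shut. Its free edge is 115 mm, its outer face (on top when shut) 23 mm from the hinge axis.
- gold_mould_tab (a point): middle of the small grey-white tab (30 wide, 12 deep, 5 mm thick) on the free edge of the upper half of the mould with the gold pot; 117 mm from the hinge axis; when shut it is at x = -57, z = +28 mm of the mould, and the place to press is the top face just behind it (x = -54 to -35, z = 45 mm). It moves with the upper half.
- red_mould: white hinged two-part egg mould, 127 deep (x) x 161 wide (y), halves 22 mm thick, 45 mm high when shut, 0.8 kg, loose, standing open; a small red-banded pot stands in front of it. Origin: centre of the underside; its x axis points from the front edge to the hinge, z up. Hinge axis along y at x = +60, z = +22 mm. Same make; leave it alone, open as it is.
- red_mould_upper (a joint): hinge of the upper half of the mould with the red pot: 0 = shut flat, grows as it opens, 1.57 = upright, 1.92 = stop, leaning back beyond the hinge. Starts at 1.35 to 1.88. Must not be changed.
- red_mould_tab (a point): the same tab on the upper half of the mould with the red pot; must stay where it is.
- white_mould: white hinged two-part egg mould, 127 deep (x) x 161 wide (y), halves 22 mm thick, 45 mm high when shut, 0.8 kg, loose, standing open; a small white-banded pot stands in front of it. Origin: centre of the underside; its x axis points from the front edge to the hinge, z up. Hinge axis along y at x = +60, z = +22 mm. Same make; leave it alone, open as it is.
- white_mould_upper (a joint): hinge of the upper half of the mould with the white pot: 0 = shut flat, grows as it opens, 1.57 = upright, 1.92 = stop, leaning back beyond the hinge. Starts at 1.35 to 1.88. Must not be changed.
- white_mould_tab (a point): the same tab on the upper half of the mould with the white pot; must stay where it is.
- gold_pot: small colour pot, 44 across x 62 mm high, black lid, gold band; marks the mould to shut and stands about 110 mm before that mould's centre, on the robot's side; origin at the centre of its underside. Must not be moved.
- red_pot: the same pot with a red band, in front of another mould. Must not be moved.
- white_pot: the same pot with a white band, in front of another mould. Must not be moved.

How it is judged:
By the outcome, as a careful person would: the job done as asked, in the order asked, and still so for the second after the job is handed in, with the robot touching nothing.
It also fails if it takes over 45 s, if anything falls off the work surface, if the arm or the gripper's body presses on something with over 40 N, if the wrist force passes 120 N, or if a joint passes its speed limit or range.

## Working session

There is one attempt and no reset: what is moved stays moved. The work goes in short steps, Python scripts to look and compute and a tool call to move; the robot and the scene stay as the last step left them, time stands still between calls to the robot, and variables do not carry over. Pictures are saved under pics/ and viewed, and the job is handed in when it is done.

Besides the shell and the picture viewer there is one more tool, called after ">>>" as a command line: name --argument value ..., lists and objects as JSON in quotes. play_rows: Moves the arm, as the interface text tells. Its arguments: {"type":"object","properties":{"motion":{"type":"array","items":{"type":"array","items":{"type":"array","items":{"type":"number"}}}},"claw":{"type":"number"},"squeeze":{"type":"number"}},"required":["motion"]}

```bash
mkdir -p pics; python3 - <<'E'
from station import sensors, optics, arm, spotter
import cv2,numpy as np
s=sensors.sense(); print({k:np.round(v,2).tolist() for k,v in s.items()})
for n in ["scene","top","wrist"]:
    c=optics.read_camera(n); cv2.imwrite(f"pics/{n}0.png",c["image"][:,:,::-1])
    np.savez(f"{n}0.npz",**c); print(n,np.round(c["mtx"],1).tolist(),np.round(c["world_to_cam"],3).tolist())
    for t in ["gold_pot","red_pot","white_pot","gold_mould","gold_mould_tab","red_mould_tab","white_mould_tab"]:
        print(t,[(np.round(d["centre"]).tolist(),round(d["score"],2)) for d in spotter.spot_in(t,n)][:4])
E
```

```text
{'time_s': 0.0, 'q': [-75.99, 15.1, -2.8, 72.16, -0.0, 81.1], 'joint_velocities': [-0.06, -0.01, -0.07, -0.02, -0.01, -0.04], 'joint_efforts': [0.0, -63.76, 38.46, 0.01, 0.0, -0.0], 'eef_pos': [204.27, -483.35, 241.82], 'tool_rot': [171.89, 89.94, 104.8], 'wrist_force': [-0.03, 0.18, 0.7], 'wrist_torque': [-0.02, -0.02, 0.02], 'width': 85.49}
scene [[485.6, 0.0, 279.0], [0.0, 485.6, 208.3], [0.0, 0.0, 1.0]] [[0.824, -0.566, 0.009, -416.66], [-0.224, -0.341, -0.913, 159.108], [0.52, 0.75, -0.408, 845.405], [0.0, 0.0, 0.0, 1.0]]
gold_pot []
red_pot [([395.0, 245.0], 0.33)]
white_pot [([298.0, 276.0], 0.77)]
gold_mould [([235.0, 184.0], 0.95)]
gold_mould_tab [([252.0, 148.0], 0.67)]
red_mould_tab [([283.0, 204.0], 0.77)]
white_mould_tab [([395.0, 246.0], 0.68), ([229.0, 230.0], 0.61)]
top [[436.5, 0.0, 281.5], [0.0, 436.5, 210.1], [0.0, 0.0, 1.0]] [[0.007, -1.0, 0.005, -11.017], [-0.993, -0.008, -0.117, 476.748], [0.117, -0.004, -0.993, 1161.353], [0.0, 0.0, 0.0, 1.0]]
gold_pot [([271.0, 205.0], 0.24)]
red_pot [([280.0, 253.0], 0.58)]
white_pot [([362.0, 247.0], 0.59)]
gold_mould [([270.0, 204.0], 0.61), ([191.0, 180.0], 0.57)]
gold_mould_tab [([192.0, 162.0], 0.68)]
red_mould_tab [([261.0, 183.0], 0.73)]
white_mould_tab [([373.0, 182.0], 0.69)]
wrist [[325.2, 0.0, 282.1], [0.0, 325.2, 212.5], [0.0, 0.0, 1.0]] [[0.389, -0.921, 0.001, -526.244], [-0.888, -0.374, 0.269, -34.039], [-0.247, -0.105, -0.963, 379.213], [0.0, 0.0, 0.0, 1.0]]
gold_pot []
red_pot []
white_pot []
gold_mould []
gold_mould_tab []
red_mould_tab []
white_mould_tab []
```

View pics/scene0.png

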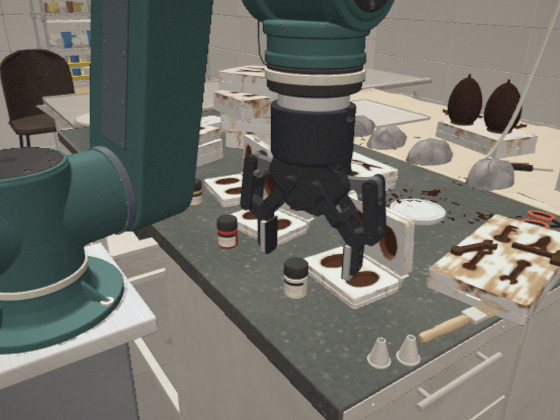

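View pics/top0.png

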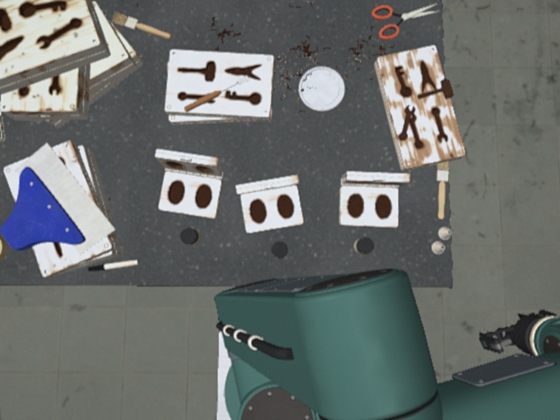

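```bash
python3 - <<'E'
import cv2
a=cv2.imread("pics/top0.png")[130:290,140:440]; cv2.imwrite("pics/topz.png",cv2.resize(a,None,fx=2.66,fy=2.66,interpolation=cv2.INTER_CUBIC))
a=cv2.imread("pics/scene0.png")[110:320,180:460]; cv2.imwrite("pics/scz.png",cv2.resize(a,None,fx=2.8,fy=2.8,interpolation=cv2.INTER_CUBIC))
E
```

```text
(no output)
```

View pics/topz.png

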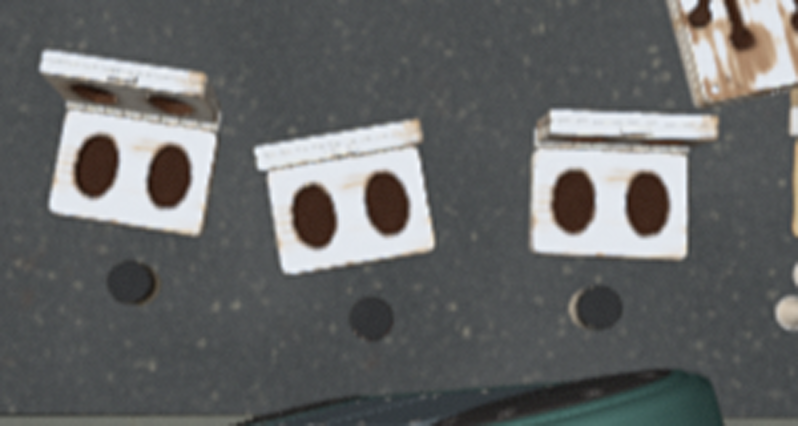

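View pics/scz.png

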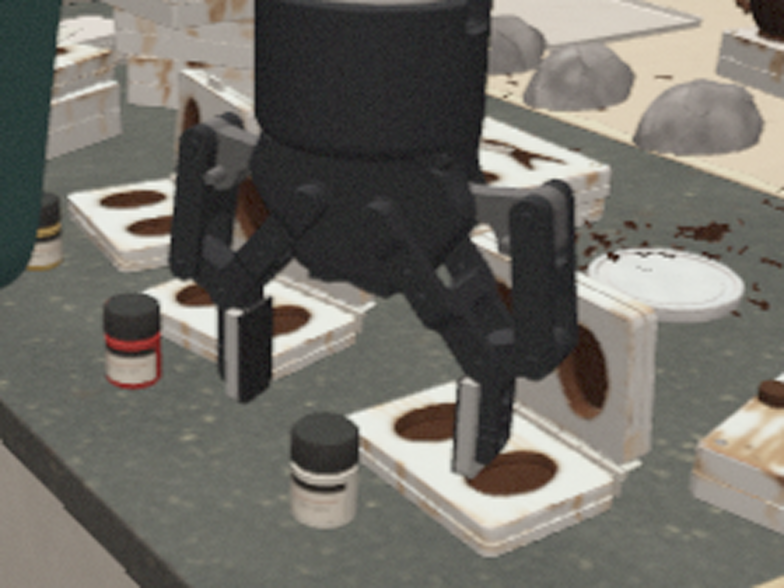

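View pics/wrist0.png

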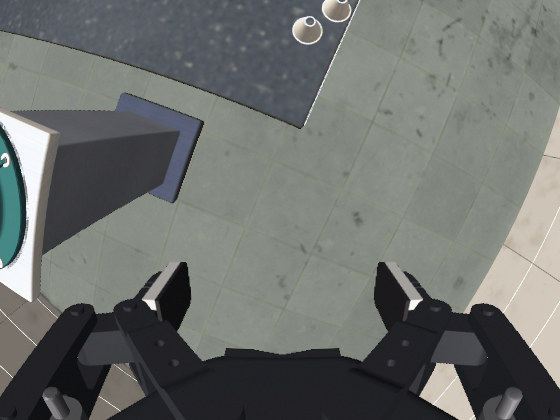

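```bash
python3 - <<'E'
import cv2
a=cv2.imread("pics/top0.png")[140:250,145:235]; cv2.imwrite("pics/topz2.png",cv2.resize(a,None,fx=5.4,fy=5.4,interpolation=cv2.INTER_CUBIC))
E
```

```text
(no output)
```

View pics/topz2.png

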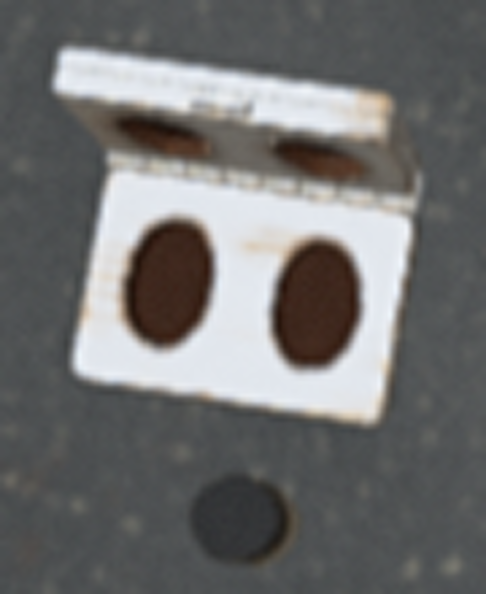

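```bash
cat > fit.py <<'E'
import numpy as np
from scipy.optimize import least_squares
def proj(cam,P):
    P=np.atleast_2d(P);w=cam["world_to_cam"];c=P@w[:3,:3].T+w[:3,3];k=cam["mtx"]
    return c[:,:2]/c[:,2:]*[k[0,0],k[1,1]]+[k[0,2],k[1,2]]
def tow(p,L):
    x,y,a=p[:3];c,s=np.cos(a),np.sin(a);L=np.atleast_2d(L)
    return np.c_[x+c*L[:,0]-s*L[:,1],y+s*L[:,0]+c*L[:,1],L[:,2]]
def up(th,r,h,y): return [60-r*np.cos(th)+h*np.sin(th),y,22+r*np.sin(th)+h*np.cos(th)]
E
python3 - <<'E'
from fit import *
cam=np.load("top0.npz")
z=np.array([[73,380],[382,425],[62,93],[388,138],[62,47],[390,92],[222,107]])/5.4+[145,140]
def model(p):
    t=p[3]
    L=[[-55,80.5,22],[-55,-80.5,22],up(t,115,0,80.5),up(t,115,0,-80.5),up(t,115,23,80.5),up(t,115,23,-80.5),up(t,117,6,0)]
    return proj(cam,tow(p,L))
r=least_squares(lambda p:(model(p)-z).ravel(),[500,200,0,1.7])
print(r.x[:2],np.degrees(r.x[2]),r.x[3]);print(np.round(model(r.x)-z,1)); 
p=r.x
print("tab",tow(p,up(p[3],117,6,0)),"outer top",tow(p,up(p[3],115,23,0)),"hinge",tow(p,[60,0,22]), "press",tow(p,[-45,0,45]))
s=np.load("scene0.npz"); L=[[-55,80.5,22],[-55,-80.5,22],up(p[3],115,0,-80.5),up(p[3],115,0,80.5)]
print("scene",np.round(proj(s,tow(p,L))))
# pot lid
print("pot pred",proj(cam,tow(p,[-110,0,62])), np.array([235,518])/5.4+[145,140], tow(p,[-110,0,0]))
E
```

```text
[517.72960647 242.29507095] -7.7397988179901365 1.6335304192171236
[[-0.3  0. ]
 [ 0.7  0. ]
 [-2.4 -0.1]
 [ 0.8  0.6]
 [-0.6 -0.3]
 [ 1.9  0.3]
 [-0.  -0.7]]
tab [[590.38489597 232.42029514 138.39368716]] outer top [[607.0726438  230.15221845 135.33184126]] hinge [[577.18299993 234.21460034  22.        ]] press [[473.13956137 248.35542391  45.        ]]
scene [[202. 179.]
 [222. 200.]
 [267. 149.]
 [242. 133.]]
pot pred [[180.60972539 233.56357641]] [188.51851852 235.92592593] [[408.73171844 257.10926707   0.        ]]
```

```bash
cat >> fit.py <<'E'
from scipy.spatial.transform import Rotation as Ro
def Rt(e): return Ro.from_euler('xyz',e,degrees=True)
E
python3 - <<'E'
from fit import *
from station import sensors
s=sensors.sense();R=Rt(s["tool_rot"]).as_matrix();print(np.round(R,3))
a=np.radians(-7.74);my=np.array([-np.sin(a),np.cos(a),0])
for sg in (1,-1):
    z=sg*my;x=np.array([0,0,-1.]);G=np.c_[x,np.cross(z,x),z]
    d=Ro.from_matrix(R.T@G).as_rotvec();print(sg,np.round(d,3)); print(np.round(G,3))
for T in ([500,50,300],[560,150,300],[630,228,230]): print(T,R.T@(np.array(T)-s["eef_pos"])/10)
E
```

```text
[[ 0.     0.921  0.389]
 [-0.     0.389 -0.921]
 [-1.     0.     0.   ]]
1 [-2.607  0.     0.   ]
[[ 0.    -0.991  0.135]
 [ 0.     0.135  0.991]
 [-1.     0.     0.   ]]
-1 [ 0.535  0.    -0.   ]
[[ 0.     0.991 -0.135]
 [ 0.    -0.135 -0.991]
 [-1.     0.    -0.   ]]
[500, 50, 300] [ -5.77126878  48.00344679 -37.6421207 ]
[560, 150, 300] [ -5.77139984  57.42289185 -44.51773374]
[630, 228, 230] [  1.22852338  66.90704854 -48.97776142]
```

>>> play_rows --motion '[[[-0.5, 0, 0, -0.174, 0, 0], [-0.5, 0, 0, -0.174, 0, 0], [-0.5, 0, 0, -0.174, 0, 0], [-0.5, 0, 0, -0.174, 0, 0], [-0.5, 0, 0, -0.174, 0, 0], [-0.5, 0, 0, -0.174, 0, 0], [-0.5, 0, 0, -0.174, 0, 0], [-0.5, 0, 0, -0.174, 0, 0], [-0.5, 0, 0, -0.174, 0, 0], [-0.5, 0, 0, -0.174, 0, 0], [-0.5, 0, 0, -0.174, 0, 0], [-0.5, 0, 0, -0.174, 0, 0], [-0.5, 0, 0, -0.174, 0, 0], [-0.5, 0, 0, -0.174, 0, 0], [-0.5, 0, 0, -0.171, 0, 0]]]' --claw 1 --squeeze 20

```text
time_s: 3.08
eef_pos: [204.3, -483.6, 317.4]
tool_rot: [-153.4, 90.0, -70.8]
wrist_force: [1.0, -0.1, 0.8]
width: 0.2
```

>>> play_rows --motion '[[[0, -1.98, 4.5, 0, 0, 0], [0, -1.98, 4.5, 0, 0, 0], [0, -1.98, 4.5, 0, 0, 0], [0, -1.98, 4.5, 0, 0, 0], [0, -1.98, 4.5, 0, 0, 0], [0, -1.98, 4.5, 0, 0, 0], [0, -1.98, 4.5, 0, 0, 0], [0, -1.98, 4.5, 0, 0, 0], [0, -1.98, 4.5, 0, 0, 0], [0, -1.98, 4.5, 0, 0, 0], [0, -1.98, 4.5, 0, 0, 0], [0, -1.98, 4.5, 0, 0, 0], [0, -1.98, 4.5, 0, 0, 0], [0, -1.98, 4.5, 0, 0, 0], [0, -1.98, 4.5, 0, 0, 0], [0, -1.98, 4.5, 0, 0, 0], [0, -1.98, 4.5, 0, 0, 0], [0, 0, 0, 0, 0, 0], [0, 0, 0, 0, 0, 0]]]'

```text
time_s: 5.45
eef_pos: [640.6, 229.0, 317.0]
tool_rot: [129.6, 90.0, -148.1]
wrist_force: [0.2, -0.1, -0.7]
width: -0.4
```

```bash
python3 - <<'E'
from fit import *
from station import sensors, optics, arm, spotter
import cv2
s=sensors.sense(); print({k:np.round(s[k],2).tolist() for k in ["q","eef_pos","tool_rot","wrist_force"]})
for n in ["scene","wrist","top"]:
    c=optics.read_camera(n); cv2.imwrite(f"pics/{n}1.png",c["image"][:,:,::-1]); np.savez(f"{n}1.npz",**c)
    for t in ["gold_pot","gold_mould_tab"]:
        print(n,t,[(np.round(d["centre"]).tolist(),round(d["score"],2)) for d in spotter.spot_in(t,n)][:4])
a=cv2.imread("pics/scene1.png")[100:240,150:300]; cv2.imwrite("pics/sc1z.png",cv2.resize(a,None,fx=4,fy=4,interpolation=cv2.INTER_CUBIC))
E
```

```text
{'q': [12.82, 32.35, 36.92, 94.6, -0.01, 20.53], 'eef_pos': [640.59, 229.02, 317.04], 'tool_rot': [129.59, 89.97, -148.12], 'wrist_force': [0.25, -0.1, -0.68]}
scene gold_pot [([192.0, 191.0], 0.94)]
scene gold_mould_tab [([254.0, 156.0], 0.74)]
wrist gold_pot [([263.0, 10.0], 0.98), ([96.0, 19.0], 0.75), ([282.0, 146.0], 0.44)]
wrist gold_mould_tab [([283.0, 142.0], 0.69), ([93.0, 18.0], 0.32)]
top gold_pot []
top gold_mould_tab [([205.0, 164.0], 0.96)]
```

View pics/sc1z.png

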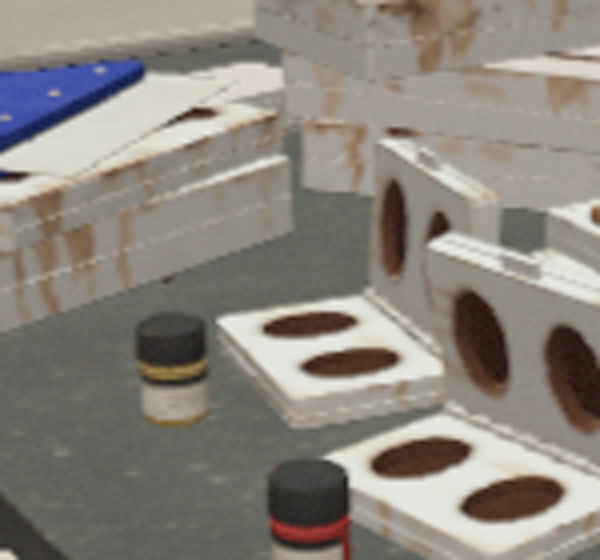

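View pics/wrist1.png

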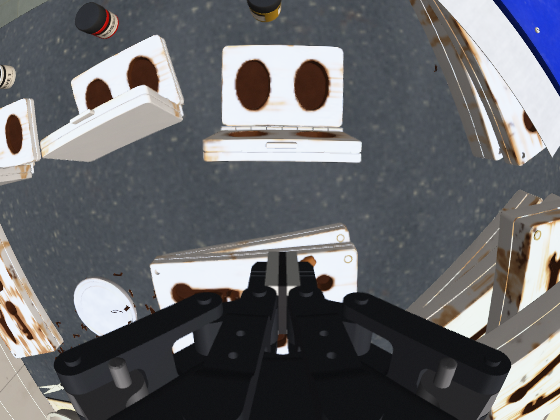

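```bash
python3 - <<'E'
from fit import *
top,sc,w=np.load("top0.npz"),np.load("scene1.npz"),np.load("wrist1.npz")
def projw(P):
    m=w["world_to_cam"];c=np.atleast_2d(P)@m[:3,:3].T+m[:3,3];k=w["mtx"];n=np.hypot(c[:,0],c[:,1]);th=np.arctan2(n,c[:,2])
    return c[:,:2]/n[:,None]*(th*k[0,0])[:,None]+[k[0,2],k[1,2]]
z1=np.array([[73,380],[382,425],[62,93],[388,138],[62,47],[390,92],[222,107]])/5.4+[145,140]
zw=np.array([[223,46],[342,47],[203,139],[361,138],[203,161],[361,161],[283,146]],float)
zs=np.array([[218,322],[296,416],[378,142],[487,205],[425,155]])/4+[150,100]
# order: lower FL, FR, inner L,R, outer L,R, tab
def L(t): return np.array([[-55,80.5,22],[-55,-80.5,22],up(t,115,0,80.5),up(t,115,0,-80.5),up(t,115,23,80.5),up(t,115,23,-80.5),up(t,117,6,0)])
def res(p):
    W=tow(p,L(p[3]))
    return [proj(top,W)-z1, projw(W)-zw, proj(sc,W[[0,1,2,3,6]])-zs]
r=least_squares(lambda p:np.vstack(res(p)).ravel(),[517,242,-.13,1.63],loss='soft_l1')
p=r.x;print(p[:2],np.degrees(p[2]),p[3]);[print(np.round(a,1).tolist()) for a in res(p)]
np.save("p.npy",p)
for t in (p[3],1.4,1.2,1.0,.8,.6,.4,.2,0): print(round(t,2),np.round(tow(p,up(t,108,23,0)),1), np.round(tow(p,up(t,115,23,0)),1))
E
```

```text
[522.06423948 242.38349819] -7.8398187839081155 1.6128502319804066
[[-0.3, -1.6], [0.6, -1.5], [-2.5, -0.9], [0.6, -0.1], [-0.7, -1.2], [1.8, -0.4], [-0.1, -1.5]]
[[119.4, -0.2], [-122.3, -1.1], [160.1, -0.6], [-162.8, 0.5], [159.0, 0.5], [-161.7, 0.5], [-2.5, -2.8]]
[[-1.5, -1.5], [-0.1, -4.3], [-2.1, -2.3], [-4.2, -2.3], [0.2, 1.0]]
1.61 [[608.8 230.4 128.9]] [[609.1 230.4 135.9]]
1.4 [[585.8 233.6 132.3]] [[584.6 233.8 139.2]]
1.2 [[564.  236.6 131. ]] [[561.5 237.  137.5]]
1.0 [[542.9 239.5 125.3]] [[539.1 240.  131.2]]
0.8 [[523.3 242.2 115.5]] [[518.5 242.9 120.5]]
0.6 [[506.1 244.6 102. ]] [[500.3 245.4 105.9]]
0.4 [[491.8 246.5  85.2]] [[485.4 247.4  88. ]]
0.2 [[481.2 248.   66. ]] [[474.4 248.9  67.4]]
0 [[474.5 248.9  45. ]] [[467.6 249.9  45. ]]
```

```bash
python3 - <<'E'
from fit import *
top,sc,w=np.load("top0.npz"),np.load("scene1.npz"),np.load("wrist1.npz")
def projw(P):
    m=w["world_to_cam"];c=np.atleast_2d(P)@m[:3,:3].T+m[:3,3];k=w["mtx"];n=np.hypot(c[:,0],c[:,1]);th=np.arctan2(n,c[:,2])
    return c[:,:2]/n[:,None]*(th*k[0,0])[:,None]+[k[0,2],k[1,2]]
z1=np.array([[73,380],[382,425],[62,93],[388,138],[62,47],[390,92],[222,107]])/5.4+[145,140]
zw=np.array([[342,47],[223,46],[361,138],[203,139],[361,161],[203,161],[283,146]],float)
zs=np.array([[218,318],[296,408],[378,142],[487,205],[425,155]])/4+[150,100]
def L(t): return np.array([[-55,80.5,22],[-55,-80.5,22],up(t,115,0,80.5),up(t,115,0,-80.5),up(t,115,23,80.5),up(t,115,23,-80.5),up(t,117,6,0)])
def res(p):
    W=tow(p,L(p[3]))
    return [proj(top,W)-z1, projw(W)-zw, proj(sc,W[[0,1,2,3,6]])-zs]
r=least_squares(lambda p:np.vstack(res(p)).ravel(),[517,242,-.13,1.63],loss='soft_l1')
p=r.x;print(p[:2],np.degrees(p[2]),p[3]);[print(np.round(a,1).tolist()) for a in res(p)]
np.save("p.npy",p)
# mould-frame path of tool centre; contact corner 11 in front; world -> tool deltas
for t in (p[3],1.4,1.2,1.0,.8,.6,.4,.2,0): print(round(t,2),np.round(up(t,108,23,0),1), np.round(tow(p,up(t,108,23,0)),1))
a=p[2];print("tcp in mould frame", np.array([[np.cos(a),np.sin(a)],[-np.sin(a),np.cos(a)]])@(np.array([640.6,229.0])-p[:2]))
E
```

```text
[522.10093494 242.95649052] -7.733935476644778 1.6133051733916317
[[-0.5, -1.6], [0.5, -1.6], [-2.8, -0.9], [0.4, -0.2], [-1.0, -1.1], [1.5, -0.5], [-0.4, -1.5]]
[[0.7, -1.3], [-2.9, -0.0], [2.7, 0.3], [-4.1, -0.4], [1.7, 0.4], [-3.0, 0.6], [-1.7, -2.8]]
[[-1.6, -0.6], [-0.2, -2.4], [-2.2, -2.4], [-4.2, -2.4], [0.1, 0.9]]
1.61 [ 87.6   0.  128.9] [[608.9 231.2 128.9]]
1.4 [ 64.3   0.  132.3] [[585.8 234.3 132.3]]
1.2 [ 42.3   0.  131. ] [[564.  237.3 131. ]]
1.0 [ 21.    0.  125.3] [[542.9 240.1 125.3]]
0.8 [  1.3   0.  115.5] [[523.3 242.8 115.5]]
0.6 [-16.1   0.  102. ] [[506.1 245.1 102. ]]
0.4 [-30.5   0.   85.2] [[491.9 247.1  85.2]]
0.2 [-41.3   0.   66. ] [[481.2 248.5  66. ]]
0 [-48.   0.  45.] [[474.5 249.4  45. ]]
tcp in mould frame [119.29932649   2.11724974]
```

>>> play_rows --motion '[[[3.5, 0, -0.2, 0, 0, 0], [3.5, 0, 0, 0, 0, 0], [3.5, 0, 0, 0, 0, 0], [3.5, 0, 0, 0, 0, 0], [3, 0, 0, 0, 0, 0], [2, 0, 0, 0, 0, 0], [0, 0, 0, 0, 0, 0], [0, 0, 0, 0, 0, 0], [0, 0, 0, 0, 0, 0]]]'

```text
time_s: 7.02
eef_pos: [640.9, 227.3, 128.4]
tool_rot: [-68.3, 89.9, 13.9]
wrist_force: [-0.1, -0.4, 0.1]
width: 0.1
```

```bash
python3 - <<'E'
from fit import *
from station import sensors, optics
import cv2
s=sensors.sense(); print({k:np.round(s[k],2).tolist() for k in ["eef_pos","tool_rot","wrist_force"]})
c=optics.read_camera("wrist"); cv2.imwrite("pics/w2.png",c["image"][:,:,::-1])
a=optics.read_camera("scene")["image"][100:240,150:300,::-1]; cv2.imwrite("pics/s2.png",cv2.resize(a,None,fx=4,fy=4,interpolation=cv2.INTER_CUBIC))
E
```

```text
{'eef_pos': [640.95, 227.35, 128.4], 'tool_rot': [-68.35, 89.9, 13.93], 'wrist_force': [-0.1, -0.44, 0.13]}
```

View pics/w2.png

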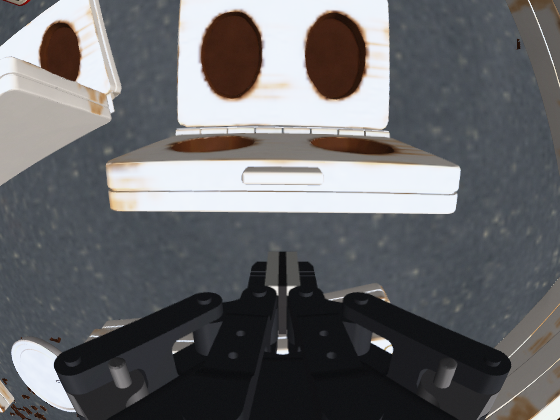

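View pics/s2.png

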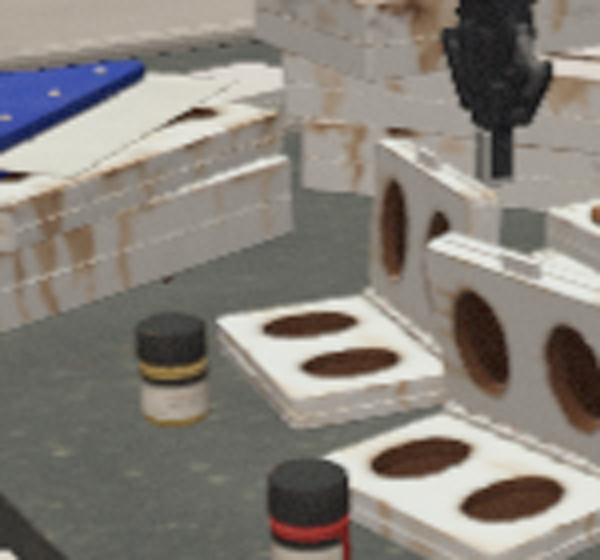

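>>> play_rows --motion '[[[0, 0.6, 0, 0, 0, 0], [0, 0.6, 0, 0, 0, 0], [0, 0.4, 0, 0, 0, 0], [0, 0.35, 0, 0, 0, 0], [0, 0.35, 0, 0, 0, 0], [0, 0.35, 0, 0, 0, 0], [0, 0.35, 0, 0, 0, 0], [0, 0.35, 0, 0, 0, 0], [0, 0.35, 0, 0, 0, 0], [0, 0.35, 0, 0, 0, 0], [0, 0.35, 0, 0, 0, 0]]]'

```text
time_s: 8.5
eef_pos: [596.6, 233.2, 127.3]
tool_rot: [-15.0, 90.0, 67.2]
wrist_force: [2.4, -0.7, 1.2]
width: 0.1
```

```bash
python3 - <<'E'
from fit import *
from station import sensors, optics
import cv2
s=sensors.sense(); print({k:np.round(s[k],2).tolist() for k in ["eef_pos","tool_rot","wrist_force"]})
c=optics.read_camera("wrist"); cv2.imwrite("pics/w3.png",c["image"][:,:,::-1])
a=optics.read_camera("scene")["image"][100:240,150:300,::-1]; cv2.imwrite("pics/s3.png",cv2.resize(a,None,fx=4,fy=4,interpolation=cv2.INTER_CUBIC))
E
```

```text
{'eef_pos': [596.59, 233.2, 127.31], 'tool_rot': [-15.03, 90.0, 67.25], 'wrist_force': [2.39, -0.72, 1.16]}
```

View pics/w3.png

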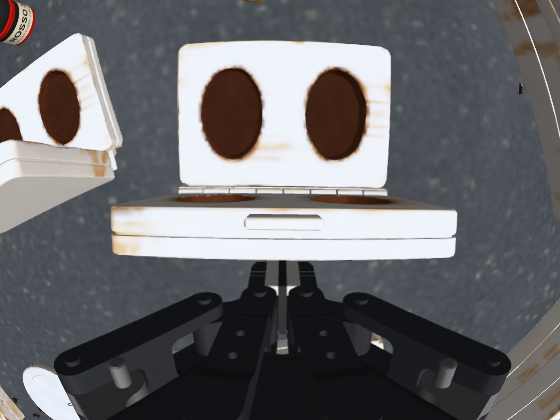

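View pics/s3.png

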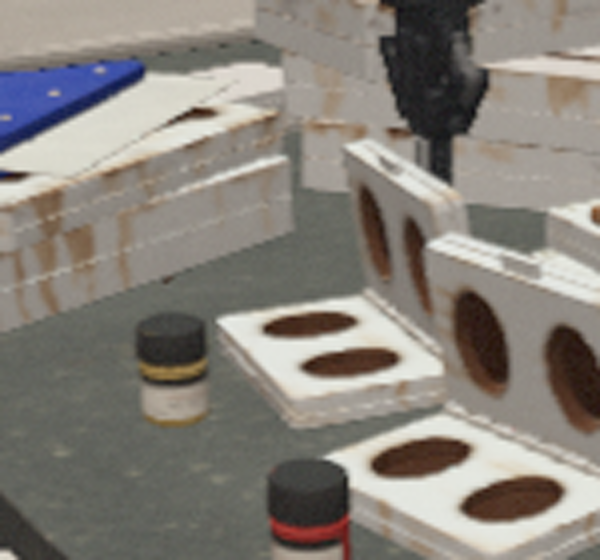

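>>> play_rows --motion '[[[0, 0.36, 0, 0, 0, 0], [0, 0.36, 0, 0, 0, 0], [0, 0.36, 0, 0, 0, 0], [0, 0.36, 0, 0, 0, 0], [0, 0.36, 0, 0, 0, 0], [0, 0.36, 0, 0, 0, 0], [0, 0.36, 0, 0, 0, 0], [0, 0.36, 0, 0, 0, 0], [0, 0.36, 0, 0, 0, 0], [0, 0.36, 0, 0, 0, 0], [0, 0.36, 0, 0, 0, 0], [0, 0.36, 0, 0, 0, 0], [0, 0.36, 0, 0, 0, 0], [0, 0.36, 0, 0, 0, 0]]]'

```text
time_s: 10.35
eef_pos: [546.7, 240.0, 127.3]
tool_rot: [-38.5, 90.0, 43.7]
wrist_force: [1.9, -0.4, -0.3]
width: 0.2
```

```bash
cat > look.py <<'E'
import sys
from fit import *
from station import sensors, optics
import cv2
n=sys.argv[1]
s=sensors.sense(); print({k:np.round(s[k],2).tolist() for k in ["eef_pos","wrist_force"]})
p=np.load("p.npy");a=p[2];print("TCP mould", np.array([[np.cos(a),np.sin(a)],[-np.sin(a),np.cos(a)]])@(s["eef_pos"][:2]-p[:2]))
c=optics.read_camera("wrist")["image"]
a=optics.read_camera("scene")["image"][100:240,150:300,::-1]; a=cv2.resize(a,(450,420),interpolation=cv2.INTER_CUBIC)
w=cv2.resize(c[:,:,::-1],(350,262));w=cv2.copyMakeBorder(w,0,158,0,0,cv2.BORDER_CONSTANT)
cv2.imwrite(f"pics/{n}.png",np.hstack([a,w]))
E
python3 look.py l4
```

```text
{'eef_pos': [546.67, 239.96, 127.28], 'wrist_force': [1.88, -0.44, -0.32]}
TCP mould [24.74963046  0.3401027 ]
```

View pics/l4.png

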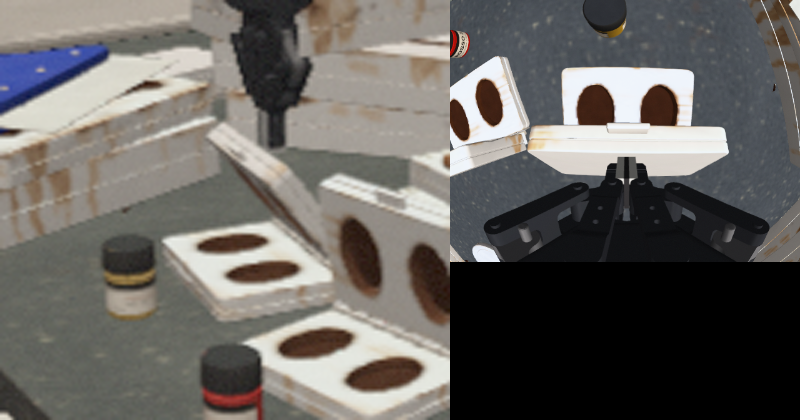

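>>> play_rows --motion '[[[0.17, 0.4, 0, 0, 0, 0], [0.17, 0.4, 0, 0, 0, 0], [0.17, 0.4, 0, 0, 0, 0], [0.17, 0.4, 0, 0, 0, 0], [0.17, 0.4, 0, 0, 0, 0], [0.28, 0.35, 0, 0, 0, 0], [0.28, 0.35, 0, 0, 0, 0], [0.28, 0.35, 0, 0, 0, 0], [0.28, 0.35, 0, 0, 0, 0], [0.28, 0.35, 0, 0, 0, 0], [0.35, 0.29, 0, 0, 0, 0], [0.35, 0.29, 0, 0, 0, 0], [0.35, 0.29, 0, 0, 0, 0], [0.35, 0.29, 0, 0, 0, 0], [0.35, 0.29, 0, 0, 0, 0]]]'

```text
time_s: 12.32
eef_pos: [495.2, 246.9, 87.1]
tool_rot: [-126.3, 90.0, -44.0]
wrist_force: [0.4, -0.5, 0.7]
width: 0.1
```

```bash
python3 look.py l5
```

```text
{'eef_pos': [495.18, 246.94, 87.06], 'wrist_force': [0.41, -0.52, 0.71]}
TCP mould [-27.2153287    0.32134794]
```

View pics/l5.png

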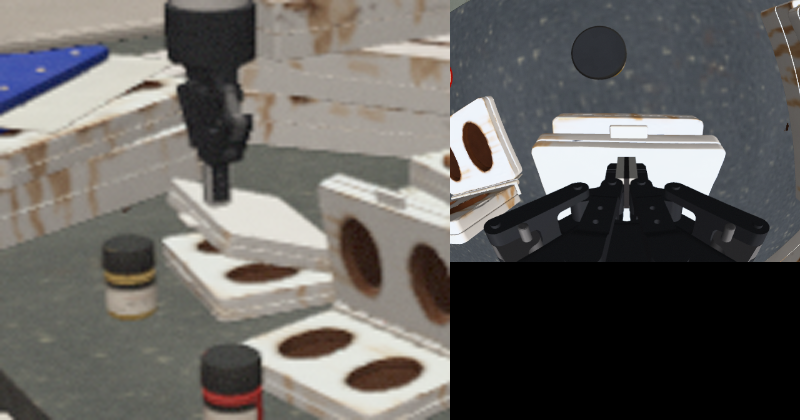

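>>> play_rows --motion '[[[0.3, 0.16, 0, 0, 0, 0], [0.3, 0.16, 0, 0, 0, 0], [0.3, 0.16, 0, 0, 0, 0], [0.3, 0.16, 0, 0, 0, 0], [0.3, 0.16, 0, 0, 0, 0], [0.2, 0.07, 0, 0, 0, 0], [0.2, 0.07, 0, 0, 0, 0], [0.2, 0.07, 0, 0, 0, 0], [0.2, 0.07, 0, 0, 0, 0], [0.2, 0.07, 0, 0, 0, 0]]]'

```text
time_s: 13.68
eef_pos: [484.0, 248.4, 62.2]
tool_rot: [-101.7, 90.0, -19.5]
wrist_force: [0.9, 0.0, 0.5]
width: 0.2
```

```bash
python3 look.py l6
```

```text
{'eef_pos': [484.0, 248.43, 62.16], 'wrist_force': [0.89, 0.0, 0.52]}
TCP mould [-38.4914001    0.29955352]
```

View pics/l6.png

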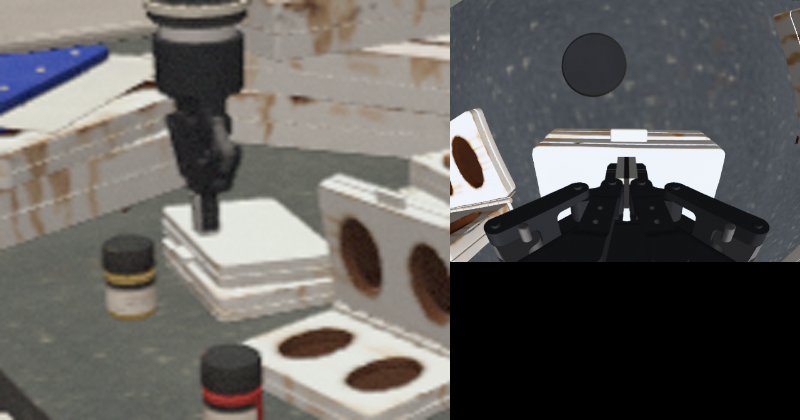

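>>> play_rows --motion '[[[0.1, 0.05, 0, 0, 0, 0], [0.1, 0.05, 0, 0, 0, 0], [0.1, 0.05, 0, 0, 0, 0], [0.1, 0.05, 0, 0, 0, 0], [0.1, 0, 0, 0, 0, 0], [0.1, 0, 0, 0, 0, 0], [0, 0, 0, 0, 0, 0], [0, 0, 0, 0, 0, 0]]]'

```text
time_s: 14.78
eef_pos: [482.0, 248.7, 56.3]
tool_rot: [-151.5, 90.0, -69.3]
wrist_force: [1.1, 0.4, 0.1]
width: 0.1
```

>>> play_rows --motion '[[[0.05, 0, 0, 0, 0, 0], [0.05, 0, 0, 0, 0, 0], [0, 0, 0, 0, 0, 0], [0, 0, 0, 0, 0, 0]]]'

```text
time_s: 15.28
eef_pos: [482.0, 248.8, 55.7]
tool_rot: [-61.0, 90.0, 21.3]
wrist_force: [-2.4, -0.9, 8.5]
width: -0.2
```

>>> play_rows --motion '[[[0.05, 0, 0, 0, 0, 0], [0, 0, 0, 0, 0, 0], [0, 0, 0, 0, 0, 0], [0, 0, 0, 0, 0, 0]]]'

```text
time_s: 15.78
eef_pos: [482.0, 248.8, 55.6]
tool_rot: [-59.3, 90.0, 22.9]
wrist_force: [-3.9, -1.2, 15.2]
width: 0.0
```

```bash
python3 look.py l7
```

```text
{'eef_pos': [482.0, 248.79, 55.6], 'wrist_force': [-3.93, -1.23, 15.21]}
TCP mould [-40.52484845   0.38790431]
```

View pics/l7.png

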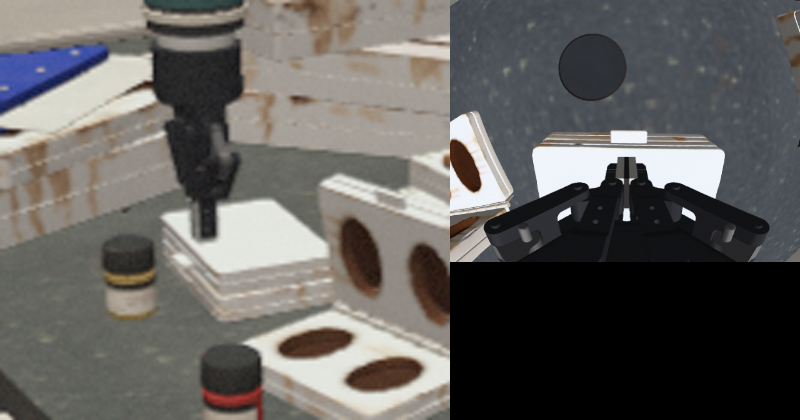

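>>> play_rows --motion '[[[-0.1, 0, 0, 0, 0, 0], [-0.3, 0, 0, 0, 0, 0], [-1, 0, 0, 0, 0, 0], [-2.5, 0, 0, 0, 0, 0], [-3.5, 0, 0, 0, 0, 0], [-3.5, 0, 0, 0, 0, 0], [-3.5, 0, 0, 0, 0, 0], [-3.5, 0, 0, 0, 0, 0], [-2, 0, 0, 0, 0, 0], [0, 0, 0, 0, 0, 0], [0, 0, 0, 0, 0, 0]]]'

```text
time_s: 17.25
eef_pos: [481.7, 248.6, 253.2]
tool_rot: [117.6, 90.0, -160.1]
wrist_force: [-0.3, -0.4, -0.7]
width: -0.0
```

```bash
python3 look.py l8; python3 - <<'E'
from fit import *
from station import optics
import cv2
s0=np.load("scene1.npz")["image"];s1=optics.read_camera("scene");p=np.load("p.npy")
W=tow(p,[[-55,80.5,45],[-55,-80.5,45],[-55,-80.5,0],[-57,0,28]]);print(proj(s1,W))
a=np.vstack([s0[100:300,160:460],s1["image"][100:300,160:460]])[:,:,::-1]
im=s1["image"].copy()
for q in proj(s1,W): cv2.circle(im,tuple(int(round(v)) for v in q),1,(255,0,0),-1)
z=cv2.resize(im[140:220,190:290,::-1],(500,400),interpolation=cv2.INTER_CUBIC)
cv2.imwrite("pics/cmp.png",np.hstack([a,z]))
E
```

```text
{'eef_pos': [481.69, 248.61, 253.16], 'wrist_force': [-0.28, -0.4, -0.74]}
TCP mould [-40.8065554    0.16189724]
[[202.40070589 170.99341908]
 [223.49794533 190.99870726]
 [224.18161024 207.73685637]
 [211.97881851 186.70729053]]
```

View pics/cmp.png

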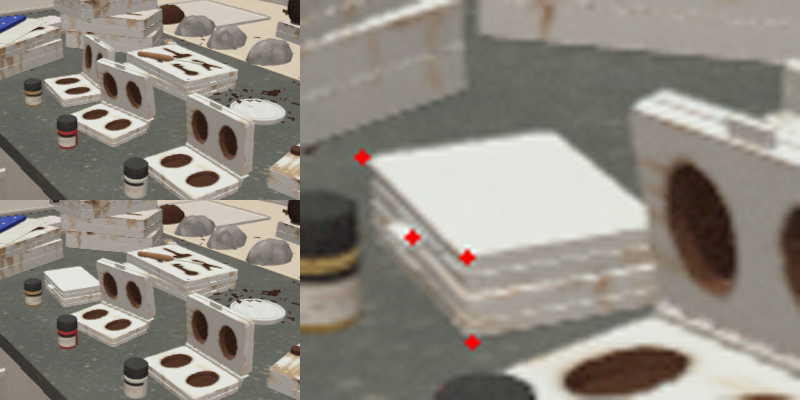

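View pics/l8.png

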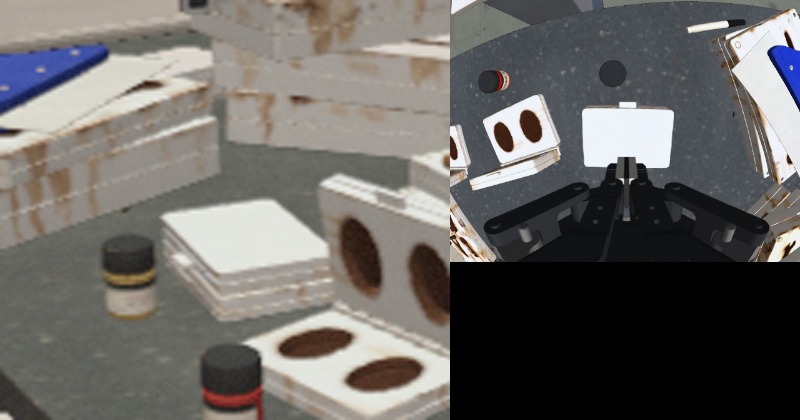

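```bash
python3 -c "
from station import arm; print(arm.job_done())"
```

```text
the job is handed in; nothing more can be done
None
```

The gold-pot mould is shut and the job is handed in, at about 17 s of the 45 s allowed.

**What I did:** I put the closed fingertips behind the raised half and swung it over slowly, at about 0.3 rad/s and slower near the end. I then pressed down on top just behind the front tab and drew straight up about 200 mm.

**Last checks:**
- **Shut:** the press met a firm stop with the tips at about z = 44.6 mm, against 45 mm expected, at about 15 N. After I drew away, the half stayed flat in the scene and wrist pictures.
- **Force:** pushing the half over read only about 2–3 N at the points where I checked, well inside the limits.
- **Nothing else moved:** comparing the scene pictures before and after by eye, the gold mould's lower half, the red and white moulds and all the pots look unmoved.

**What did not agree fully:** my fitted outline of the mould sits about 2 px (4–5 mm) off in the scene camera, and it was off by about as much before I touched anything. So the press point, which I worked out as x = -40.5 mm in the mould's frame, could be a few millimetres out. It should still be within the -54 to -35 mm you gave.

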